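Roll a duct stub into the V-block

TASK

With your fingertips, roll the orange duct stub along the bench by its side, over the blue ramp and into the groove of the V-block, so that it lies settled and square in the groove with both of its ends sticking out past the block. Push it gently and let it turn as it goes: do not lift, carry or just slide it, and leave the bottle, the white box and the red cleaner where they are.

Things in the scene. Friction and masses are not known exactly. Their poses are not given: they have to be found in the camera images.
- duct: Orange plastic round bar, black end plugs, one white stripe: diameter 50 mm, length 200 mm, 0.15-0.31 kg, slippery (friction about 0.35), rolls very freely. Origin mid-length on its axis (25 mm above the bench). x along the bar; y, z turn as it rolls. Starts on the block's +y or -y side, 150-190 mm from the groove, up to 0.15 rad out of square and about 20 mm off along it.
- stripe (a point): Point on the white stripe of the duct stub, midway along it, on the surface (25 mm from the axis): on top at the start (50 mm above the bench), underneath after half a turn.
- vblock: Low V-block fixed to the bench, 110 mm long (x, along the groove), 124 mm across (y); origin on the bench under the groove. On both sides a blue ramp rises from 62 mm off the middle to a crest 12 mm high at 15.6 mm; then the white groove falls at 30 degrees to its bottom, 3 mm above the bench. The seated stub's axis is 32 mm above the bench, over that bottom.
- bottle: White bottle with a blue cap and label, 52 mm diameter, 130 mm high, standing on the bench on the V-block's other side, 150 to 190 mm from the groove. Origin under its base. A bystander.
- sleevebox: White box of splice sleeves with a green lid, 62 x 82 x 34 mm high, beyond the +x end of the V-block. Origin under its middle. A bystander.
- cleaner: Red connector cleaner with a black nose, 24 mm wide, 20 mm high, reaching 50 mm to its -y and 95 mm to its +y from its origin under the red body; it lies off the -x end of the V-block. A bystander.
Things that resemble listed ones, but are neither listed nor needed, are in the scene too. Several things have the shape of the duct; the one meant has the colours described above.

How it is judged:
On the way:
1. the stub has rolled half a turn on its way: its stripe, on top at the start, comes underneath (height (world z) of stripe below 0.012 m), for 0.04 s.
At the end, for the whole second after the job is handed in: The stub rests in the groove, axis within 6 mm of its middle line, 29 to 35 mm above the bench, square within 0.06 rad, its middle within 44 mm of the block's along the groove, at rest on the block. Bystanders within 20 mm of their starts, the bottle upright (y of duct in the frame of vblock between -0.006 and 0.006 m and x of duct in the frame of vblock between -0.044 and 0.044 m and z of duct in the frame of vblock between 0.029 and 0.035 m and angle between the x axis of duct and the x axis of vblock, either way round below 0.06 rad and linear speed of duct below 0.02 m/s and contact force between duct and vblock above 0.3 N and distance of each of bottle, sleevebox, cleaner from where it was at the start of the episode below 0.02 m and angle between bottle's own z axis and vertical below 0.2 rad); the robot touches nothing.
It fails at once if the stub is lifted or carried: its axis more than 5 mm above its height on the bench while clear of the V-block, or higher than 44 mm anywhere (height (world z) of duct above 0.044 m or (height (world z) of duct above 0.03 m and (y of duct in the frame of vblock above 0.075 m or y of duct in the frame of vblock below -0.075 m))).
It fails at once if the stub is stood or tipped on end by more than 0.25 rad (angle between duct's own x axis and vertical below 1.32 rad or angle between duct's own x axis and vertical above 1.82 rad).
It fails at once if the stub is shoved or squeezed with more than 25 N (contact force between the fingers and duct above 25 N).
It fails at once if a bystander is moved more than 20 mm or the bottle tipped (not (distance of each of bottle, sleevebox, cleaner from where it was at the start of the episode below 0.02 m and angle between bottle's own z axis and vertical below 0.2 rad)).
It also fails if it takes over 38 s, if anything falls off the work surface, if the arm or the gripper's body presses on something with over 40 N, if the wrist force passes 120 N, or if a joint passes its speed limit or range.

ROBOT

A 6-joint arm with a two-finger parallel gripper is mounted at the origin on the work surface. World frame = base frame: x ahead of the robot, y to its left, z up, the work surface at z = 0. Lengths are in m, angles in rad, forces in N, time in s.
With the tool pointing down it reaches from about 0.325 to 0.775 m from the base axis. Payload 5.5 kg.
Tool frame: the origin (TCP) lies at the very end of the fingers, on their centre line; the grasp point (between the pads) lies 19 mm behind it; z points along the fingers, y is the line along which they close (so a half turn about z gives the same grasp; the last joint's range is limited). The gripper opens to 85 mm and grips with 20 to 120 N. Pads are 22 mm wide; open, the fingers measure 114 mm over their backs; the gripper's body (76 mm by 85 mm) begins 54 mm behind the grasp point. The pads swing forward as they close: fully open they stand 13 mm farther back than shut.
Start: joints at [-1.184, 0.091, 1.231, -0, 1.82, -0.057], TCP at [0.258, -0.542, 0.231] pointing down, gripper open.
Joint ranges: [-2.87, 2.87], [-0.86, 2.18], [0.17, 2.46], [-1.51, 4.65], [0.06, 2.69], [-2.65, 2.65]. Speed limits (rad/s): [2.57, 2.57, 3.01, 3.14, 3.14, 3.14].

INTERFACE

Orientations are given as a unit quaternion [w, x, y, z].
In Python, from bench import robot gives the robot as it stands.
- The arm moves only by the tool servo_tool, never from a script. Its argument "increments" is a list of rows, each an object with "rotation": the turn, a rotation vector about the tool's x, y, z in rad, a list of three; "linear": the shift along the tool's x, y, z in m, a list of three; "claw": the closure, from 0 (fully open) to 1 (shut). A call has exactly 5 rows; each row shifts and turns the commanded pose from where the row before left it, along the tool's axes as they then stand; what a row does not reach is not made up. A row lasts 1/12 s, in which the tool goes at most 41.7 mm and 7.16 degrees, less where a joint would pass 70% of its speed; a pose out of reach is approached as far as the arm can. A call is refused whole if a number of a shift passes 0.0417 or a number of a turn 0.125, either way. A call with a gripper value outside its range is refused whole. The fingers move at their own pace and stop on an object; the grip force is fixed at half the most. Time passes only in rows, so rows that do not move let the fingers close, or fill a call up. It gives the time, the measured TCP pose, the force, the opening and the grip force at its end, in the units of the state.
- robot.get_obs(): the state, without advancing time (a new reading comes with each control period).
- robot.read_camera(name): name is "side" or "top"; returns the picture (420x560x3 uint8, blue, green, red); there is no depth.
- robot.camera_model(name): a dict with "camera_matrix" (3x3 intrinsics, pixels), "D" ([k1, k2, p1, p2, k3] as OpenCV has them; the pictures are not rectified), "T" (4x4, takes a point from camera to world coordinates). Camera axes: x right, y down, z forward; pixel columns grow to the right and rows downward; lengths in m; the calibration is good to about 2 mm. A picture is of the moment at which its call begins. camera_model takes no time and is no camera call.
- robot.job_done(): hands the job in; it is judged then, once.
The state is a dict: "time": time; "joint_positions": joint angles; "joint_vel": joint speeds; "joint_torque": joint torques, N m; "eef_pos": TCP position; "eef_rot": TCP orientation; "force": force on the tool from outside, world axes, zero at the start; "wrist_torque": the same for the moment, N m; "grip_width": opening from 0.0 (shut) to 1.0 (fully open); "grip_force": force on a finger pad.
Only numpy, scipy, OpenCV 4.12 (cv2) and the standard library are available. Lean on these libraries where they do the work, as an engineer would, in place of code of your own. Each camera call takes 0.05 s, during which the arm holds its last target. There are 200 camera calls.

## Working session

There is one attempt and no reset: what is moved stays moved. The work goes in short steps, Python scripts to look and compute and a tool call to move; the robot and the scene stay as the last step left them, time stands still between calls to the robot, and variables do not carry over. Pictures are saved under pics/ and viewed, at most 10 in all, crops included, and the job is handed in when it is done.

Besides the shell and the picture viewer there is one more tool, called after ">>>" by a JSON object that holds its "method" and its "body". servo_tool: Moves the arm, as the interface text tells. Its arguments: {"type":"object","properties":{"increments":{"type":"array","items":{"type":"object","properties":{"rotation":{"type":"array","items":{"type":"number"}},"linear":{"type":"array","items":{"type":"number"}},"claw":{"type":"number"}}}}},"required":["increments"]}

```bash
mkdir -p pics
cat > h.py <<'E'
import numpy as np, cv2
from bench import robot
def px2w(name,pts,z):
    m=robot.camera_model(name);K=np.array(m["camera_matrix"],float);D=np.array(m["D"],float);T=np.array(m["T"],float)
    n=cv2.undistortPoints(np.array(pts,float).reshape(-1,1,2),K,D).reshape(-1,2)
    d=np.c_[n,np.ones(len(n))]@T[:3,:3].T;o=T[:3,3]
    return o+d*((z-o[2])/d[:,2])[:,None]
E
python3 - <<'E'
from h import *
a=robot.read_camera("top");b=robot.read_camera("side")
cv2.imwrite("pics/top0.png",a);cv2.imwrite("pics/side0.png",b)
o=robot.get_obs();print(o["time"],o["eef_pos"],o["eef_rot"],o["grip_width"])
for n in("top","side"):print(np.round(robot.camera_model(n)["T"],3))
E
```

```text
0.1 [ 0.25750864 -0.54165353  0.23024895] [-8.84038241e-04  9.75485480e-01  2.20061977e-01 -1.51619993e-04] 0.9989067576764424
[[ 0.115 -0.971  0.211  0.376]
 [-0.993 -0.111  0.029 -0.06 ]
 [-0.005 -0.213 -0.977  0.906]
 [ 0.     0.     0.     1.   ]]
[[ 0.964 -0.149  0.22   0.375]
 [-0.265 -0.58   0.77  -0.644]
 [ 0.013 -0.801 -0.599  0.536]
 [ 0.     0.     0.     1.   ]]
```

View pics/top0.png

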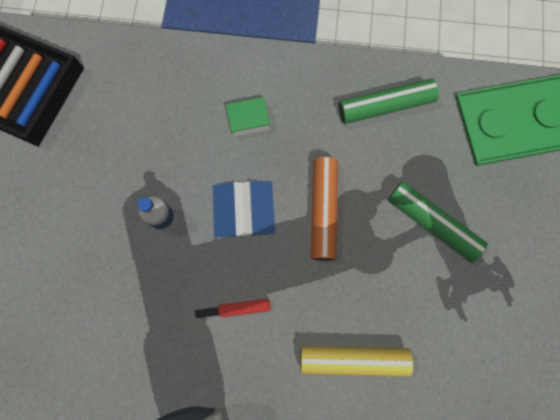

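View pics/side0.png

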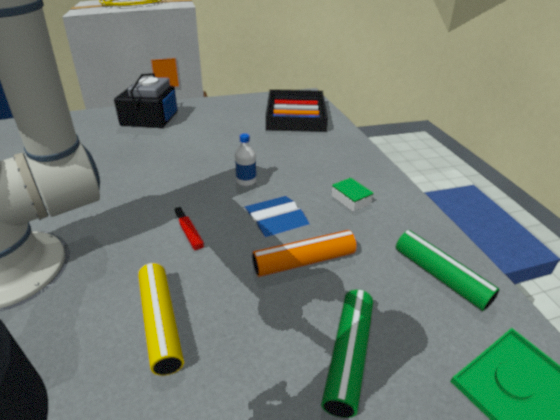

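Top picture: the bar-shaped things are orange at (325,208), green at (389,101) and (438,222), yellow at (357,361), and a small orange stick in the tray at (20,87). I choose the orange bar with black plugs and a white stripe at (325,208). The V-block is at (243,208), the bottle at (155,212), the box at (248,114) and the cleaner at (235,309). I'll check the choice in a close crop.

Run:
```python
from h import *
a=cv2.imread("pics/top0.png")
cv2.imwrite("pics/c0.png",cv2.resize(a[145:275,195:355],None,fx=4.5,fy=4.5,interpolation=cv2.INTER_CUBIC))
```

```text
(no output)
```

View pics/c0.png

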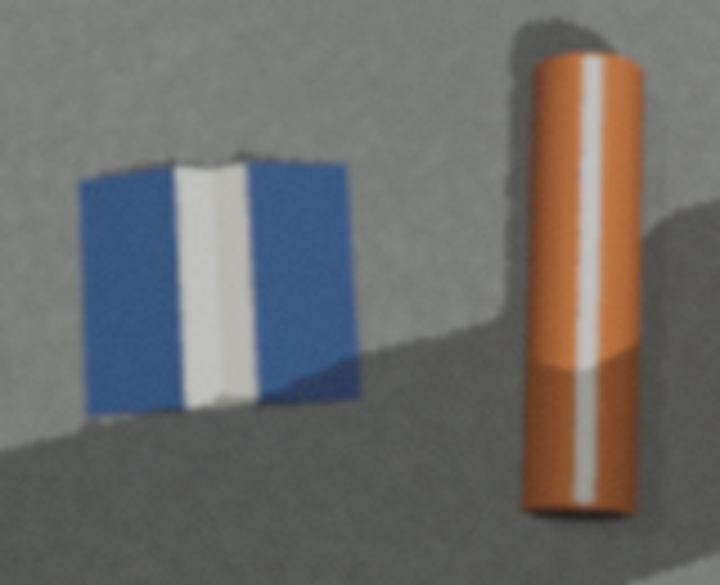

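The crop shows the orange bar with its stripe running from (593,56) to (584,505), and the block's corners at (79,182), (347,163), (360,398) and (87,414). The choice is right.

```bash
cat >> h.py <<'E'
def crop2(pts,x0=195,y0=145,f=4.5): return (np.array(pts,float)+.5)/f-.5+[x0,y0]
E
python3 - <<'E'
from h import *
c=px2w("top",crop2([(79,182),(347,163),(360,398),(87,414)]),0)
g=px2w("top",crop2([(175,167),(184,408),(246,164),(260,402)]),.012)
s=px2w("top",crop2([(593,56),(584,505)]),.05)
print(c.round(4),g.round(4),s.round(4),sep="\n")
B=c[:,:2].mean(0);G=g[:,:2].mean(0)
ang=lambda v:np.arctan2(v[1],v[0])
print("block",B,G,[ang(v) for v in (c[0]-c[3],c[1]-c[2],g[0]-g[1],g[2]-g[3])])
S=s.mean(0);print("bar",S,ang(s[0]-s[1]),np.linalg.norm(s[0]-s[1]))
t=np.mean([ang(v) for v in (c[0]-c[3],c[1]-c[2],g[0]-g[1],g[2]-g[3])])
R=np.array([[np.cos(t),np.sin(t)],[-np.sin(t),np.cos(t)]])
C=(B+G)/2;print("t",t,"bar in block",R@(S[:2]-C))
print("others",[(R@(px2w("top",[p],z)[0,:2]-C)).round(3) for p,z in (((155,225),0),((248,114),.034),((235,309),.02))])
o=robot.get_obs();from scipy.spatial.transform import Rotation as Ro
q=o["eef_rot"];M=Ro.from_quat(np.r_[q[1:],q[0]]).as_matrix();print(M.round(3), o["eef_pos"])
E
```

```text
[[ 0.6059  0.1075  0.    ]
 [ 0.6289 -0.0138  0.    ]
 [ 0.5209 -0.0324  0.    ]
 [ 0.4998  0.0883  0.    ]]
[[0.6148 0.063  0.012 ]
 [0.5057 0.044  0.012 ]
 [0.6198 0.0311 0.012 ]
 [0.5122 0.011  0.012 ]]
[[ 0.6756 -0.118   0.05  ]
 [ 0.4786 -0.1325  0.05  ]]
block [0.56385883 0.03737906] [0.56312032 0.03726157] [np.float64(0.17905087008435472), np.float64(0.171118799575937), np.float64(0.1717577980392546), np.float64(0.18499279843245672)]
bar [ 0.57710175 -0.12524854  0.05      ] 0.07314824044805798 0.19754392177221194
t 0.17673006653300077 bar in block [-0.01518133 -0.16242983]
others [array([-0.023,  0.18 ]), array([ 0.191, -0.021]), array([-0.199,  0.023])]
[[ 0.903  0.429 -0.001]
 [ 0.429 -0.903  0.002]
 [ 0.    -0.002 -1.   ]] [ 0.25750864 -0.54165353  0.23024895]
```

>>> {"method": "servo_tool", "body": {"increments": [{"linear": [0.0306, -0.011, 0], "rotation": [0, 0, -0.087], "claw": 0}, {"linear": [0.0314, -0.0084, 0], "rotation": [0, 0, -0.087], "claw": 0}, {"linear": [0.032, -0.0056, 0], "rotation": [0, 0, -0.087], "claw": 0}, {"linear": [0.0324, -0.0028, 0], "rotation": [0, 0, -0.087], "claw": 0}, {"linear": [0.0325, 0, 0], "rotation": [0, 0, -0.087], "claw": 0}]}}

```text
time: 0.52
eef_pos: [0.3726, -0.425, 0.2307]
eef_rot: [-0.0, 0.904, 0.427, -0.0]
force: [0.3, -0.3, 0.1]
grip_width: 1.0
grip_force: 0.0
```

>>> {"method": "servo_tool", "body": {"increments": [{"linear": [0.0324, 0.0029, 0], "rotation": [0, 0, -0.087], "claw": 0}, {"linear": [0.032, 0.0057, 0], "rotation": [0, 0, -0.087], "claw": 0}, {"linear": [0.0314, 0.0084, 0], "rotation": [0, 0, -0.087], "claw": 0}, {"linear": [0.0305, 0.0111, 0], "rotation": [0, 0, -0.087], "claw": 0}, {"linear": [0.0295, 0.0137, 0], "rotation": [0, 0, -0.087], "claw": 0}]}}

```text
time: 0.93
eef_pos: [0.487, -0.3094, 0.2308]
eef_rot: [-0.0, 0.791, 0.612, -0.0]
force: [-0.1, 0.1, 0.9]
grip_width: 1.001
grip_force: 0.0
```

>>> {"method": "servo_tool", "body": {"increments": [{"linear": [0.0281, 0.0162, 0], "rotation": [0, 0, -0.087], "claw": 0}, {"linear": [0.0266, 0.0186, 0], "rotation": [0, 0, -0.087], "claw": 0}, {"linear": [0.0249, 0.0209, 0], "rotation": [0, 0, -0.087], "claw": 0}, {"linear": [0.023, 0.0229, 0], "rotation": [0, 0, -0.087], "claw": 0}, {"linear": [0.021, 0.0249, 0], "rotation": [0, 0, -0.087], "claw": 0}]}}

```text
time: 1.35
eef_pos: [0.6012, -0.1939, 0.2306]
eef_rot: [-0.0, 0.64, 0.769, -0.0]
force: [1.3, 0.7, 0.6]
grip_width: 1.0
grip_force: 0.0
```

```bash
cat >> h.py <<'E'
from scipy.spatial.transform import Rotation as Ro
C=np.array([.5635,.0373]);t=.1767
Rb=np.array([[np.cos(t),np.sin(t)],[-np.sin(t),np.cos(t)]])
def st():
    o=robot.get_obs();q=o["eef_rot"];M=Ro.from_quat(np.r_[q[1:],q[0]]).as_matrix();p=o["eef_pos"]
    print("t",round(o["time"],2),"p",p.round(4),"block",(Rb@(p[:2]-C)).round(4),"xang",np.arctan2(M[1,0],M[0,0])-np.pi/2-t,"zax",M[:,2].round(3),"F",np.round(o["force"],2),"w",round(o["grip_width"],3))
E
python3 -c "from h import *; st()"
```

```text
t 1.35 p [ 0.6012 -0.1939  0.2306] block [-0.0035 -0.2343] xang 0.0056135652230019095 zax [-0.001  0.    -1.   ] F [1.29 0.7  0.61] w 1.0
```

>>> {"method": "servo_tool", "body": {"increments": [{"linear": [0, 0, 0.035], "rotation": [0, 0, 0], "claw": 0}, {"linear": [0, 0, 0.035], "rotation": [0, 0, 0], "claw": 0}, {"linear": [0, 0, 0.035], "rotation": [0, 0, 0], "claw": 0}, {"linear": [0, 0, 0.035], "rotation": [0, 0, 0], "claw": 0}, {"linear": [0, 0, 0.035], "rotation": [0, 0, 0], "claw": 0}]}}

```text
time: 1.77
eef_pos: [0.6, -0.1949, 0.054]
eef_rot: [-0.0, 0.641, 0.767, -0.0]
force: [0.3, 0.2, -0.0]
grip_width: 0.999
grip_force: 0.0
```

>>> {"method": "servo_tool", "body": {"increments": [{"linear": [0, 0, 0.015], "rotation": [0, 0, 0], "claw": 0}, {"linear": [0, 0, 0.012], "rotation": [0, 0, 0], "claw": 0}, {"linear": [0, 0, 0.01], "rotation": [0, 0, 0], "claw": 0}, {"linear": [0, 0, 0.008], "rotation": [0, 0, 0], "claw": 0}, {"linear": [0, 0, 0.002], "rotation": [0, 0, 0], "claw": 0}]}}

```text
time: 2.18
eef_pos: [0.6004, -0.1953, 0.0087]
eef_rot: [-0.0, 0.641, 0.767, -0.0]
force: [-0.2, 0.3, -0.6]
grip_width: 1.0
grip_force: 0.0
```

Run:
```python
from h import *
st()
a=robot.read_camera("side");cv2.imwrite("pics/s1.png",cv2.resize(a[170:330,200:400],None,fx=3.5,fy=3.5,interpolation=cv2.INTER_CUBIC))
```

```text
t 2.18 p [ 0.6004 -0.1953  0.0087] block [-0.0045 -0.2355] xang 0.001278986124414766 zax [-0.  0. -1.] F [-0.18  0.3  -0.62] w 1.0
```

View pics/s1.png

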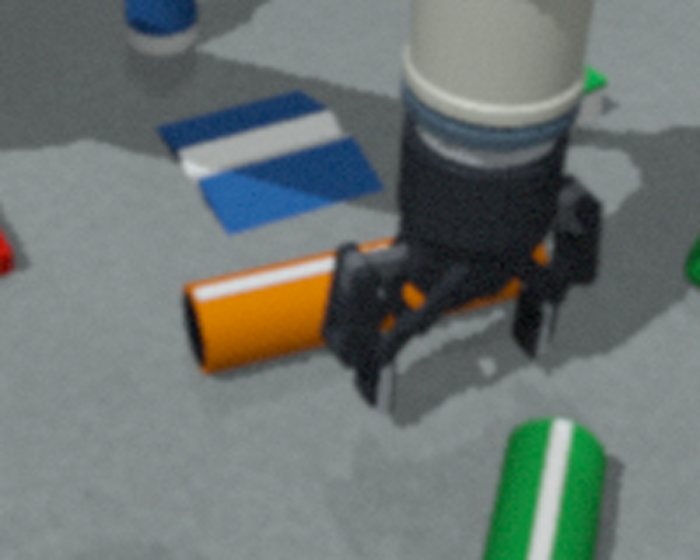

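The picture shows both fingertips low behind the bar, at (378,405) and (530,355), clear of the bar and of the green decoy at (575,430). I start the push.

>>> {"method": "servo_tool", "body": {"increments": [{"linear": [0.005, 0, 0], "rotation": [0, 0, 0], "claw": 0}, {"linear": [0.005, 0, 0], "rotation": [0, 0, 0], "claw": 0}, {"linear": [0.005, 0, 0], "rotation": [0, 0, 0], "claw": 0}, {"linear": [0.005, 0, 0], "rotation": [0, 0, 0], "claw": 0}, {"linear": [0.005, 0, 0], "rotation": [0, 0, 0], "claw": 0}]}}

```text
time: 2.65
eef_pos: [0.5962, -0.1701, 0.01]
eef_rot: [0.0, 0.641, 0.767, 0.0]
force: [-0.2, -0.6, -0.2]
grip_width: 0.997
grip_force: 0.0
```

>>> {"method": "servo_tool", "body": {"increments": [{"linear": [0.004, 0, 0], "rotation": [0, 0, 0], "claw": 0}, {"linear": [0.004, 0, 0], "rotation": [0, 0, 0], "claw": 0}, {"linear": [0.004, 0, 0], "rotation": [0, 0, 0], "claw": 0}, {"linear": [0.004, 0, 0], "rotation": [0, 0, 0], "claw": 0}, {"linear": [0.004, 0, 0], "rotation": [0, 0, 0], "claw": 0}]}}

```text
time: 3.07
eef_pos: [0.5924, -0.1506, 0.0092]
eef_rot: [-0.0, 0.641, 0.767, -0.0]
force: [-0.3, -0.4, -0.6]
grip_width: 0.996
grip_force: 0.1
```

>>> {"method": "servo_tool", "body": {"increments": [{"linear": [0.004, 0, 0], "rotation": [0, 0, 0], "claw": 0}, {"linear": [0.004, 0, 0], "rotation": [0, 0, 0], "claw": 0}, {"linear": [0.004, 0, 0], "rotation": [0, 0, 0], "claw": 0}, {"linear": [0.004, 0, 0], "rotation": [0, 0, 0], "claw": 0}, {"linear": [0.004, 0, 0], "rotation": [0, 0, 0], "claw": 0}]}}

```text
time: 3.48
eef_pos: [0.5889, -0.131, 0.0093]
eef_rot: [-0.0, 0.641, 0.767, 0.0]
force: [1.5, 0.1, 0.6]
grip_width: 0.996
grip_force: 0.1
```

Run:
```python
from h import *
st()
a=robot.read_camera("top");cv2.imwrite("pics/t2.png",cv2.resize(a[145:275,195:355],None,fx=4.5,fy=4.5,interpolation=cv2.INTER_CUBIC))
```

```text
t 3.48 p [ 0.5889 -0.131   0.0093] block [-0.0046 -0.1701] xang 0.0012469912367519542 zax [-0.  0. -1.] F [1.52 0.14 0.65] w 0.996
```

View pics/t2.png

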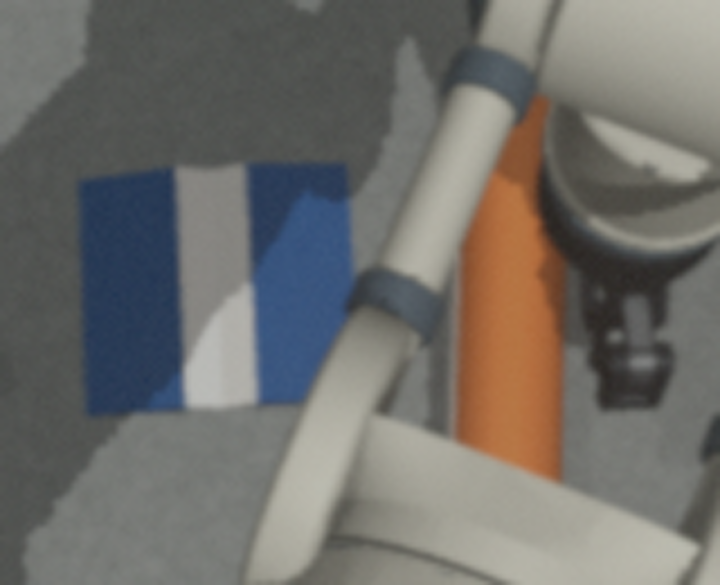

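The bar has rolled about 33 mm: its axis is near column 511 of the crop and the stripe is now at its left edge, column 459. It is turning properly, so I continue.

>>> {"method": "servo_tool", "body": {"increments": [{"linear": [0.004, 0, 0], "rotation": [0, 0, 0], "claw": 0}, {"linear": [0.004, 0, 0], "rotation": [0, 0, 0], "claw": 0}, {"linear": [0.004, 0, 0], "rotation": [0, 0, 0], "claw": 0}, {"linear": [0.004, 0, 0], "rotation": [0, 0, 0], "claw": 0}, {"linear": [0.004, 0, 0], "rotation": [0, 0, 0], "claw": 0}]}}

```text
time: 3.95
eef_pos: [0.5853, -0.1112, 0.0093]
eef_rot: [-0.0, 0.641, 0.767, 0.0]
force: [-0.1, -1.1, 0.5]
grip_width: 1.002
grip_force: 0.1
```

>>> {"method": "servo_tool", "body": {"increments": [{"linear": [0.004, 0, 0], "rotation": [0, 0, 0], "claw": 0}, {"linear": [0.004, 0, 0], "rotation": [0, 0, 0], "claw": 0}, {"linear": [0.004, 0, 0], "rotation": [0, 0, 0], "claw": 0}, {"linear": [0.004, 0, 0], "rotation": [0, 0, 0], "claw": 0}, {"linear": [0.004, 0, 0], "rotation": [0, 0, 0], "claw": 0}]}}

```text
time: 4.37
eef_pos: [0.5818, -0.0916, 0.0093]
eef_rot: [0.0, 0.641, 0.767, 0.0]
force: [0.0, 0.2, 0.1]
grip_width: 1.0
grip_force: 0.1
```

Run:
```python
from h import *
st()
a=robot.read_camera("side");cv2.imwrite("pics/s3.png",cv2.resize(a[170:330,200:400],None,fx=3.5,fy=3.5,interpolation=cv2.INTER_CUBIC))
```

```text
t 4.37 p [ 0.5818 -0.0916  0.0093] block [-0.0046 -0.1301] xang 0.0013082571997836412 zax [ 0.  0. -1.] F [0.01 0.25 0.1 ] w 1.0
```

View pics/s3.png

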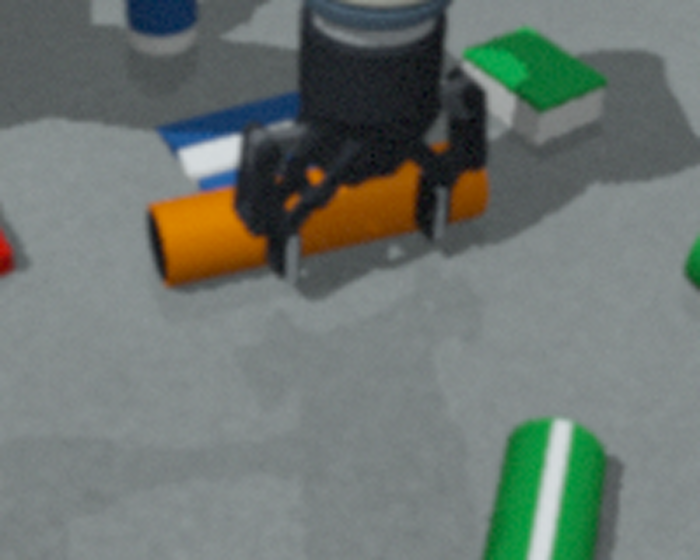

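The bar is parallel to the block, from (155,240) to (485,190), with both fingers behind it. I push up the ramp.

>>> {"method": "servo_tool", "body": {"increments": [{"linear": [0.004, 0, 0], "rotation": [0, 0, 0], "claw": 0}, {"linear": [0.004, 0, 0], "rotation": [0, 0, 0], "claw": 0}, {"linear": [0.004, 0, 0], "rotation": [0, 0, 0], "claw": 0}, {"linear": [0.004, 0, 0], "rotation": [0, 0, 0], "claw": 0}, {"linear": [0.004, 0, 0], "rotation": [0, 0, 0], "claw": 0}]}}

```text
time: 4.83
eef_pos: [0.5782, -0.0719, 0.0093]
eef_rot: [-0.0, 0.641, 0.767, 0.0]
force: [0.2, -0.2, 0.5]
grip_width: 0.997
grip_force: 0.1
```

>>> {"method": "servo_tool", "body": {"increments": [{"linear": [0.004, 0, 0], "rotation": [0, 0, 0], "claw": 0}, {"linear": [0.004, 0, 0], "rotation": [0, 0, 0], "claw": 0}, {"linear": [0.004, 0, 0], "rotation": [0, 0, 0], "claw": 0}, {"linear": [0.004, 0, 0], "rotation": [0, 0, 0], "claw": 0}, {"linear": [0.004, 0, 0], "rotation": [0, 0, 0], "claw": 0}]}}

```text
time: 5.25
eef_pos: [0.5752, -0.0531, 0.01]
eef_rot: [0.001, 0.642, 0.767, -0.0]
force: [0.3, -3.7, 2.8]
grip_width: 1.001
grip_force: 2.0
```

>>> {"method": "servo_tool", "body": {"increments": [{"linear": [0.003, 0, 0], "rotation": [0, 0, 0], "claw": 0}, {"linear": [0.003, 0, 0], "rotation": [0, 0, 0], "claw": 0}, {"linear": [0.003, 0, 0], "rotation": [0, 0, 0], "claw": 0}, {"linear": [0.003, 0, 0], "rotation": [0, 0, 0], "claw": 0}, {"linear": [0.003, 0, 0], "rotation": [0, 0, 0], "claw": 0}]}}

```text
time: 5.67
eef_pos: [0.5721, -0.0377, 0.0093]
eef_rot: [0.0, 0.641, 0.767, -0.0]
force: [0.1, -4.0, 2.9]
grip_width: 1.001
grip_force: 1.9
```

Run:
```python
from h import *
st()
a=robot.read_camera("side");cv2.imwrite("pics/s4.png",cv2.resize(a[170:330,200:400],None,fx=3.5,fy=3.5,interpolation=cv2.INTER_CUBIC))
```

```text
t 5.67 p [ 0.5721 -0.0377  0.0093] block [-0.0048 -0.0753] xang 0.0012058684634966566 zax [-0. -0. -1.] F [ 0.13 -4.02  2.85] w 1.001
```

View pics/s4.png

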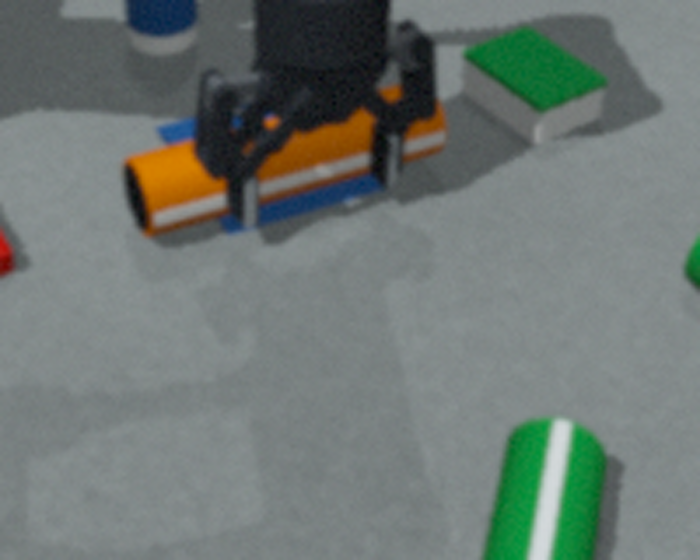

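The stub is on the ramp, from (130,190) to (440,130), and the stripe has come round behind at (185,213). Bystanders are untouched, and the contact force is about 4 N.

>>> {"method": "servo_tool", "body": {"increments": [{"linear": [0.003, 0, 0], "rotation": [0, 0, 0], "claw": 0}, {"linear": [0.003, 0, 0], "rotation": [0, 0, 0], "claw": 0}, {"linear": [0.003, 0, 0], "rotation": [0, 0, 0], "claw": 0}, {"linear": [0.003, 0, 0], "rotation": [0, 0, 0], "claw": 0}, {"linear": [0.003, 0, 0], "rotation": [0, 0, 0], "claw": 0}]}}

```text
time: 6.13
eef_pos: [0.5694, -0.0228, 0.0092]
eef_rot: [-0.0, 0.641, 0.767, -0.0]
force: [1.6, -3.4, 2.9]
grip_width: 1.0
grip_force: 1.9
```

>>> {"method": "servo_tool", "body": {"increments": [{"linear": [0.002, 0, 0], "rotation": [0, 0, 0], "claw": 0}, {"linear": [0.002, 0, 0], "rotation": [0, 0, 0], "claw": 0}, {"linear": [0.002, 0, 0], "rotation": [0, 0, 0], "claw": 0}, {"linear": [0.002, 0, 0], "rotation": [0, 0, 0], "claw": 0}, {"linear": [0.002, 0, 0], "rotation": [0, 0, 0], "claw": 0}]}}

```text
time: 6.55
eef_pos: [0.5672, -0.0124, 0.0087]
eef_rot: [-0.001, 0.641, 0.767, 0.0]
force: [0.2, -0.1, 0.0]
grip_width: 0.997
grip_force: 0.0
```

Run:
```python
from h import *
st()
a=robot.read_camera("side");cv2.imwrite("pics/s5.png",cv2.resize(a[150:310,180:380],None,fx=3.5,fy=3.5,interpolation=cv2.INTER_CUBIC))
```

```text
t 6.55 p [ 0.5672 -0.0124  0.0087] block [-0.0051 -0.0495] xang 0.001571614679532013 zax [-0.001  0.001 -1.   ] F [ 0.15 -0.09  0.04] w 0.997
```

View pics/s5.png

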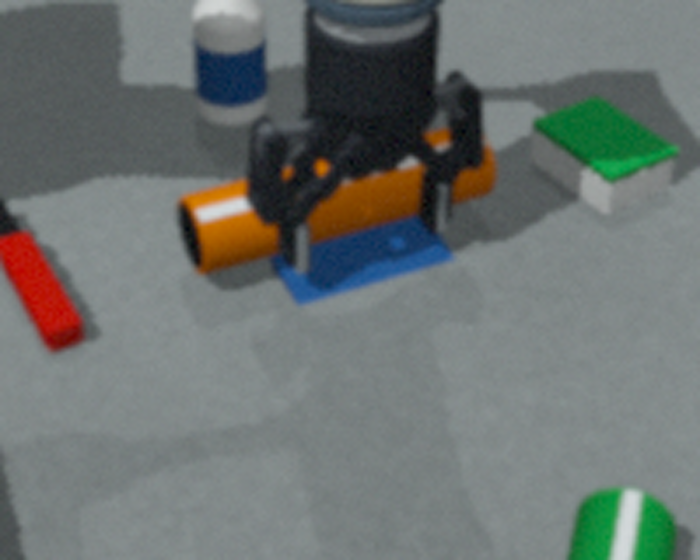

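The force has gone to zero and the stub has dropped into the groove, from (185,230) to (490,165). I back off, rise, and check.

>>> {"method": "servo_tool", "body": {"increments": [{"linear": [-0.01, 0, 0], "rotation": [0, 0, 0], "claw": 0}, {"linear": [-0.02, 0, 0], "rotation": [0, 0, 0], "claw": 0}, {"linear": [-0.03, 0, 0], "rotation": [0, 0, 0], "claw": 0}, {"linear": [-0.03, 0, -0.02], "rotation": [0, 0, 0], "claw": 0}, {"linear": [-0.03, 0, -0.03], "rotation": [0, 0, 0], "claw": 0}]}}

```text
time: 7.02
eef_pos: [0.5864, -0.1317, 0.0549]
eef_rot: [-0.004, 0.641, 0.767, -0.002]
force: [1.0, -0.5, -0.2]
grip_width: 0.998
grip_force: 0.0
```

>>> {"method": "servo_tool", "body": {"increments": [{"linear": [-0.03, 0, -0.03], "rotation": [0, 0, 0], "claw": 0}, {"linear": [-0.03, 0, -0.03], "rotation": [0, 0, 0], "claw": 0}, {"linear": [-0.03, 0, -0.03], "rotation": [0, 0, 0], "claw": 0}, {"linear": [-0.03, 0, -0.02], "rotation": [0, 0, 0], "claw": 0}, {"linear": [-0.03, 0, 0], "rotation": [0, 0, 0], "claw": 0}]}}

```text
time: 7.43
eef_pos: [0.6167, -0.2798, 0.1741]
eef_rot: [0.005, 0.641, 0.767, 0.001]
force: [0.8, 0.1, 0.7]
grip_width: 1.0
grip_force: 0.0
```

Run:
```python
from h import *
st()
a=robot.read_camera("top");cv2.imwrite("pics/t6.png",cv2.resize(a[140:280,160:320],None,fx=4,fy=4,interpolation=cv2.INTER_CUBIC))
```

```text
t 7.43 p [ 0.6167 -0.2798  0.1741] block [-0.0034 -0.3215] xang 0.0012078749702889302 zax [ 0.009 -0.004 -1.   ] F [0.76 0.08 0.71] w 1.0
```

View pics/t6.png

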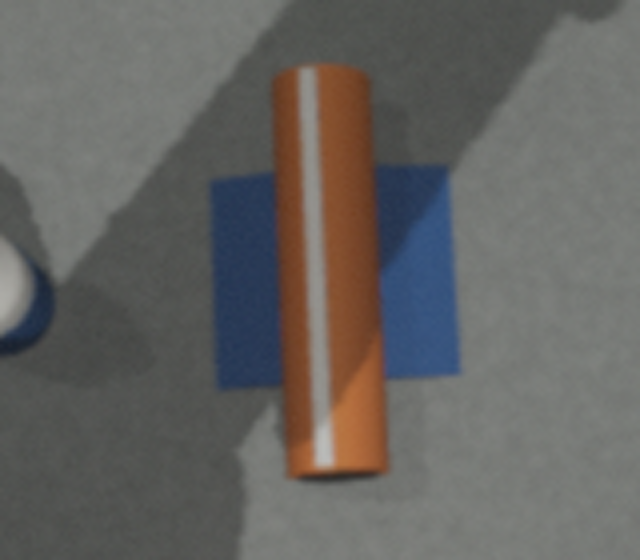

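The stub lies centred over the block, with its silhouette running from (274–371, 72) to (289–388, 470) and both ends sticking out. Now a numeric check.

Run:
```python
from h import *
w=px2w("top",crop2([(322.5,72),(338.5,470)],160,140,4),.04)[:,:2]
b=(w-C)@Rb.T;d=b[0]-b[1];print(b.round(4),b.mean(0).round(4),np.arctan2(d[1],d[0]).round(3))
a=robot.read_camera("top");robot.read_camera("side");robot.read_camera("side");c=robot.read_camera("top")
print(cv2.absdiff(a,c)[140:280,200:320].mean())
```

```text
[[ 0.0961 -0.0018]
 [-0.1035 -0.0006]] [-0.0037 -0.0012] -0.006
1.3267658730158731
```

Seated: about 1 mm off the middle line, 4 mm along the groove, and square within 0.006 rad.

```bash
python3 -c "from h import *; print(robot.job_done())"
```

```text
the job is handed in; nothing more can be done
None
```

The stub was rolled over the ramp into the V-block groove and the job is handed in: it lies about 1 mm off the middle line and square within 0.006 rad, with both ends sticking out, and no bystander touched that I could see; the judge's result was not reported.

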